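# Hang the wax carrier on the sloped drying rail and let it run to the stop

### The job

Hook the trolley carrier with the two wax figures onto the upper half of the sloped drying rail, lowering it gently until its wheels bear on the rail while you still hold it. Keep it on the rail, roll it back uphill until it presses the spring buffer in a little, then let go there so that it runs down by itself and comes to rest against the lower stop. Never press hard on the rail or the buffer, do not push the carrier down the rail, and leave the bowl, tape roll and screwdriver where they are.

Things in the scene. Friction and masses are not known exactly. Their poses are not given: they have to be found in the camera images.
- carrier: Aluminium hook trolley, 0.39 kg (+-20%), upright on the bench. Origin: underside of the tray, below the wheels' mid plane; z up, y along travel, x across. Tray x -31 to +39, y -45 to +45 mm, 5 thick; two dark red wax figures fixed on it reach z = 52. A 4 mm strap at x -16 to -12 joins tray and wheels (30 mm long in y, from z = 110 up 92 long), so the throat opens to +x.
- tread (a point): Midway between the carrier's two grooved wheels at the lowest line of their treads, 110 mm above its origin. Axles along x at y = -28 and +28 mm, 12 mm above; tread 10 mm wide, 45-degree flanges each side reach 3.5 mm lower, groove mouth 17 mm. The wheels turn in stiff grease: let go on the slope the carrier creeps down at some 0.05 to 0.15 m/s, 2 to 4 s for the whole rail.
- wheel0: The carrier's uphill wheel once it hangs on the rail (its -y one): dark steel, 24 mm tread, 31 mm over the flanges, 19 mm wide. Origin at its centre, 28 mm in -y and 12 mm above the tread point; it spins about its own x.
- wheel1: The carrier's downhill wheel (its +y one), like the other. Origin at its centre, 28 mm in +y and 12 mm above the tread point.
- fin (a point): Where to hold the carrier: middle of its upright top fin, 168 mm above its origin. Fin 10 mm thick (x), 34 mm long (y), from z = 148 to 186, above a bridge (z 142 to 148). Grip it across x from above. At each end of the carrier a cheek (x -16 to +8, z 130 to 148, outer face at y = -50 / +50) meets the buffer or the stop.
- stand: Fixed stand of the drying rail. Origin: on the bench below the middle of the rail; y runs horizontally along the rail to its lower end, x towards the columns, z up. Foot 80 x 360 x 12 mm centred at x = 85; columns 18 mm square at x = 85, y = -130 and +130, up to 235 mm high. Thin arms hold the rail from +x only; the carrier comes on sideways from -x, strap on the -x side.
- rail_mid (a point): Nominal point on the stand, 205 mm above its origin, NOT measured on the rail: the rail's true top edge at y = 0 is up to 13 mm higher or lower (clamped differently each time). Rail: steel bar 6 mm thick (x), 16 mm deep, 370 mm long, falling towards +y by 0.122 mm per mm (7 degrees), sprung: it yields straight down 1 mm per 2.5 N. Arms join it at y = -130 and +130, 10 mm below the edge.
- rail_low (a point): Nominal point at the rail's lower end, 165 mm in +y from the stand's origin (height again +-13 mm). Here a fixed block 22 mm wide with a rubber face rises 34 mm above the rail's edge: the lower stop. With the carrier's cheek against it, the carrier's origin (tilted with the rail) lies about 101 mm in +y of the stand's.
- buffer (a joint): Travel of the spring buffer over the rail's upper end, m: 0 free, up to 0.018 as it is pressed uphill; 0.5 N per mm. Rubber disc 16 mm across on a rod, axis 25 mm above the rail's edge. Its free face lies near y = -146 mm of the stand, +-14 mm (set differently each time, not measured); the carrier's cheek meets it.
- bowl: Bystander: orange plastic bowl, 104 mm across, 55 mm high, origin at the centre of its underside.
- tape: Bystander: roll of brown tape lying flat, 90 mm across, 45 mm high, origin at the centre of its underside.
- driver: Bystander: screwdriver lying on the bench, about 200 mm long, along its own x.
Things that resemble listed ones, but are neither listed nor needed, are in the scene too. There is more than one size of the carrier; the job needs the middle-sized.

How it is judged:
By the outcome, as a careful person would: the job done as asked, in the order asked, and still so for the second after the job is handed in, with the robot touching nothing.
It also fails if it takes over 61 s, if anything falls off the work surface, if the arm or the gripper's body presses on something with over 40 N, if the wrist force passes 120 N, or if a joint passes its speed limit or range.

### The arm

A 7-joint arm with a two-finger parallel gripper is mounted at the origin on the work surface. World frame = base frame: x ahead of the robot, y to its left, z up, the work surface at z = 0. Lengths are in m, angles in rad, forces in N, time in s.
With the tool pointing down it reaches from about 0.425 to 0.925 m from the base axis. Payload 6.8 kg.
Tool frame: the origin (TCP) lies midway between the tips of the shut fingers; the grasp point (between the pads) lies 19 mm behind it; z points along the fingers, y is the line along which they close (so a half turn about z gives the same grasp; the last joint's range is limited). The gripper opens to 85 mm and grips with 20 to 120 N. Pads are 22 mm wide; open, the fingers measure 114 mm over their backs; the gripper's body (76 mm by 85 mm) begins 54 mm behind the grasp point. The pads swing forward as they close: fully open they stand 13 mm farther back than shut.
Start: joints at [-1.245, 0.477, 0.022, 1.555, -0.011, 1.109, -0.083], TCP at [0.284, 0.612, 0.231] pointing down, gripper open.
Joint ranges: [-2.96, 2.96], [-0.34, 2.1], [-1.41, 1.46], [0.24, 2.44], [-1.37, 4.51], [0.17, 1.92], [-2.96, 2.96]. Speed limits (rad/s): [2.39, 2.39, 3.14, 3.14, 3.14, 3.14, 3.14].

### API

Orientations are given as a rotation vector (axis times angle).
In Python, from bench import get_obs, grab_frame, camera_params, r gives the robot as it stands.
- The arm moves only by the shell command python3 -m jog 'ROWS' [FORCE]. ROWS is JSON, a list of rows, each an object of numbers: "rx", "ry", "rz": the turn, a rotation vector about the world's x, y, z scaled (see below); "x", "y", "z": the shift along the world's x, y, z scaled (see below); "jaw": the opening, from -1 (shut) to 1 (fully open). In form: [{"rx": .., "ry": .., "rz": .., "x": .., "y": .., "z": .., "jaw": ..}, ...]. A call has 1 to 8 rows; each row shifts and turns the commanded pose from where the row before left it; what a row does not reach is not made up. The controller multiplies each number of a shift by 60 mm and each number of a turn by 10 degrees. A row lasts 1/8 s, in which the tool goes at most 62.5 mm and 10.7 degrees, less where a joint would pass 70% of its speed; a pose out of reach is approached as far as the arm can. A call with a number of a shift or a turn outside -1 to 1 is refused whole. A call with a gripper value outside its range is refused whole. The fingers move at their own pace and stop on an object; FORCE is the grip in N (left out, the last holds). Time passes only in rows, so rows that do not move let the fingers close. It gives the time, the measured TCP pose, the force, the opening and the grip force at its end, in the units of the state.
- get_obs(): the state, without advancing time (a new reading comes with each control period).
- grab_frame(name): name is "scene" or "top"; returns the picture (480x640x3 uint8, red, green, blue); there is no depth.
- camera_params(name): a dict with "fx", "fy", "cx", "cy" (pixels), "k1" (the pictures are not rectified: a ray, as slopes to the right and down, at radius r is drawn at 1 + k1 r^2 times it, then the intrinsics apply), "R" (3x3) and "t" (3): a world point X has camera coordinates R X + t. Camera axes: x right, y down, z forward; pixel columns grow to the right and rows downward; lengths in m; the calibration is good to about 2 mm. A picture is of the moment at which its call begins. camera_params takes no time and is no camera call.
- r.hand_in(): hands the job in; it is judged then, once.
The state is a dict: "clock": time; "joints": joint angles; "qvel": joint speeds; "tau": joint torques, N m; "tcp_pos": TCP position; "orientation": TCP orientation; "contact_force": force on the tool from outside, world axes, zero at the start; "moment": the same for the moment, N m; "grip_width": finger opening in m; "gripper_force": force on a finger pad.
Only numpy, scipy, OpenCV 4.12 (cv2) and the standard library are available. Lean on these libraries where they do the work, as an engineer would, in place of code of your own. Each camera call takes 0.05 s, during which the arm holds its last target. There are 200 camera calls.

## Working session

There is one attempt and no reset: what is moved stays moved. The work goes in short steps, Python scripts to look and compute and a shell command to move; the robot and the scene stay as the last step left them, time stands still between calls to the robot, and variables do not carry over. Pictures are saved under pics/ and viewed, at most 10 in all, crops included, and the job is handed in when it is done.

```bash
mkdir -p pics; ls
python3 - <<'E'
from bench import get_obs, grab_frame, camera_params
import cv2, numpy as np
o=get_obs(); print({k:np.round(v,3).tolist() for k,v in o.items()})
for n in("scene","top"):
    cv2.imwrite(f"pics/{n}0.png",cv2.cvtColor(grab_frame(n),cv2.COLOR_RGB2BGR))
    print(n,{k:np.round(v,4).tolist() for k,v in camera_params(n).items()})
E
```

```text
pics
{'clock': 0.0, 'joints': [-1.245, 0.478, 0.022, 1.556, -0.012, 1.109, -0.083], 'qvel': [-0.001, -0.001, -0.0, 0.0, 0.001, -0.001, -0.002], 'tau': [0.0, -59.645, 1.608, -28.12, 0.012, 0.009, 0.0], 'tcp_pos': [0.283, 0.612, 0.23], 'orientation': [-0.676, -3.068, 0.003], 'contact_force': [0.092, -0.268, -0.174], 'moment': [0.004, -0.001, -0.016], 'gripper_force': 0.0, 'grip_width': 0.086}
scene {'fx': 582.1207, 'fy': 582.1207, 'cx': 315.1199, 'cy': 231.6876, 'k1': -0.0444, 'R': [[0.8187, 0.574, 0.0143], [0.4006, -0.5532, -0.7304], [-0.4113, 0.6037, -0.6829]], 't': [-0.3564, -0.1477, 1.9149]}
top {'fx': 521.284, 'fy': 521.284, 'cx': 314.8084, 'cy': 239.9894, 'k1': 0.0268, 'R': [[0.0178, -0.9998, 0.0098], [-0.9953, -0.0186, -0.0947], [0.0948, -0.008, -0.9955]], 't': [-0.0888, 0.538, 1.2963]}
```

View pics/scene0.png

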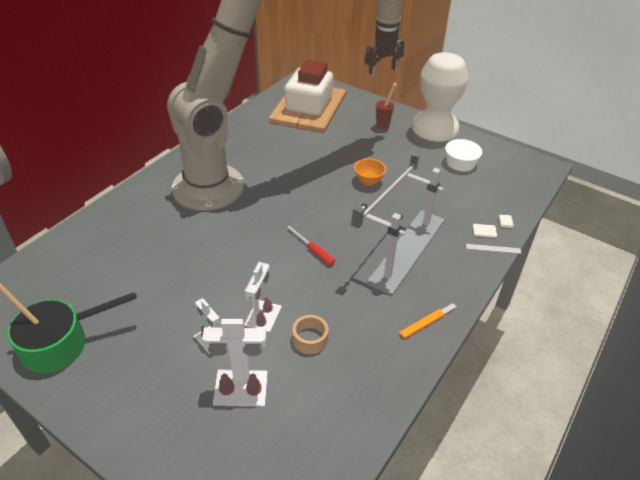

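View pics/top0.png

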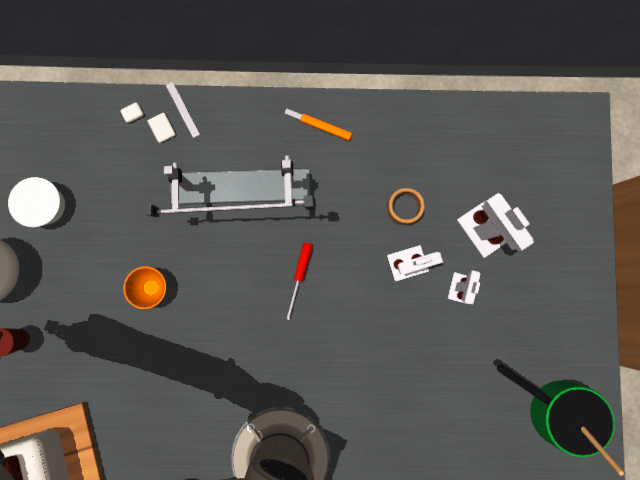

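The pictures show three carriers. Top-view pixels: large (500,225), one at (412,262) that looks middle-sized, and small (465,287). In the scene view they sit at (238,365), (262,300) and (208,325). The rail stand runs from (152,210) to (308,202) in top. I'll check the choice and the rail ends in one close crop.

Run:
```python
import cv2, numpy as np
s=cv2.imread("pics/scene0.png"); t=cv2.imread("pics/top0.png")
c=lambda im,x,y,w,h:cv2.resize(im[y:y+h,x:x+w],(400,300),interpolation=cv2.INTER_CUBIC)
a=np.vstack([np.hstack([c(s,180,250,120,90),c(s,340,145,120,90)]),np.hstack([c(t,380,200,160,120),c(t,140,130,200,150)])])
cv2.imwrite("pics/crop1.png",a)
```

```text
(no output)
```

View pics/crop1.png

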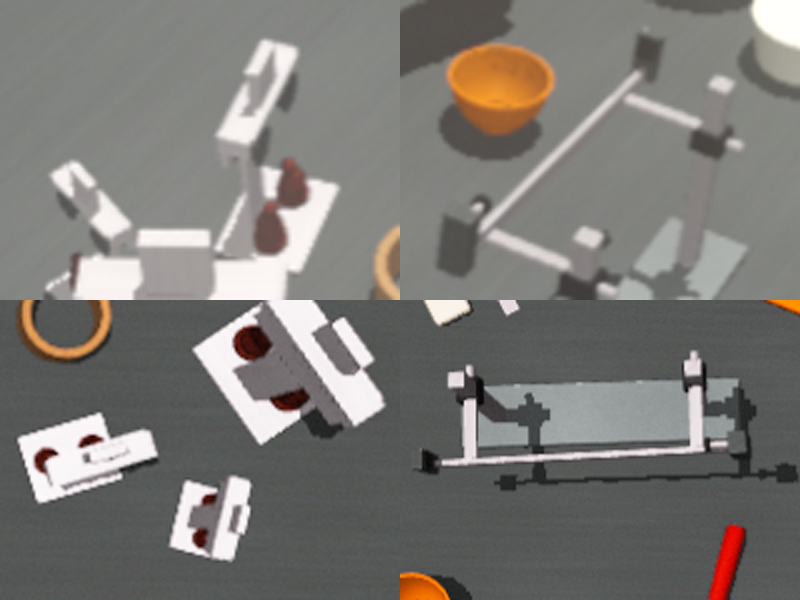

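The middle-sized carrier is the one at top (412,262) / scene (262,300). Its strap is on the robot side and its throat faces +x. The buffer (rod and disc) is at scene (360,207), the -y end. The stop is at (415,160), the +y end. Next I'll measure both.

```bash
cat > h.py <<'E'
import cv2, numpy as np
from bench import get_obs, grab_frame, camera_params
P={n:camera_params(n) for n in("scene","top")}
def C(n): return -np.array(P[n]["R"]).T@np.array(P[n]["t"])
def ray(n,uv):
    p=P[n]; d=np.array([(uv[0]-p["cx"])/p["fx"],(uv[1]-p["cy"])/p["fy"]]); s=d.copy()
    for _ in range(8): s=d/(1+p["k1"]*(s@s))
    v=np.array(p["R"]).T@np.array([s[0],s[1],1]); return v/np.linalg.norm(v)
def plane(n,uv,z): r=ray(n,uv); c=C(n); return c+r*(z-c[2])/r[2]
def tri(a,b): # a=scene px, b=top px
    A=np.zeros((3,3));y=np.zeros(3)
    for n,uv in(("scene",a),("top",b)):
        r=ray(n,uv);M=np.eye(3)-np.outer(r,r);A+=M;y+=M@C(n)
    X=np.linalg.solve(A,y); g=[np.linalg.norm(np.cross(ray(n,u),X-C(n))) for n,u in(("scene",a),("top",b))]
    return X,sum(g)
def proj(n,X):
    p=P[n];q=np.array(p["R"])@X+np.array(p["t"]);s=q[:2]/q[2];s=s*(1+p["k1"]*(s@s));return np.array([p["fx"]*s[0]+p["cx"],p["fy"]*s[1]+p["cy"]])
E
python3 - <<'E'
from h import *
s=cv2.imread("pics/scene0.png").astype(float); t=cv2.imread("pics/top0.png").astype(float)
# rail, top view: bright centroid per column
tp=[]
g=t.min(2)
for u in list(range(182,282)):
    col=g[200:216,u]; w=np.clip(col-100,0,None)
    if w.sum()>50: tp.append((u,200+(w*np.arange(16)).sum()/w.sum(),(w>0).sum()))
tp=np.array(tp);k=np.polyfit(tp[:,0],tp[:,1],1);print("top rail",len(tp),k,np.std(tp[:,1]-np.polyval(k,tp[:,0])),tp[::15,2])
# scene: profile perpendicular to rough line
a=np.array([368.,208]);b=np.array([408.,169]);d=(b-a)/np.linalg.norm(b-a);n=np.array([-d[1],d[0]])
G=s.min(2).astype(np.float32)
for f in(.1,.3,.5,.7,.9):
    q=a+(b-a)*f; pr=[cv2.getRectSubPix(G,(1,1),tuple(map(float,q+n*o)))[0,0] for o in np.arange(-5,5.1,1)]
    print(q.round(1),n.round(2),np.round(pr).astype(int))
# white mask for carrier in both views
for nm,im,(x0,y0,x1,y1) in(("top",t,(383,240,447,285)),("scene",s,(235,255,290,335))):
    roi=im[y0:y1,x0:x1].astype(int)
    print(nm);
    for r in roi.min(2)[::1 if nm=="top" else 2]: print("".join(" .:-=+*#%@"[min(9,v//26)] for v in r))
E
```

```text
top rail 100 [-2.49843066e-02  2.11805279e+02] 0.5210390688713099 [7. 6. 7. 6. 6. 5. 3.]
[372.  204.1] [0.7  0.72] [127 127 129 131 149 189 199 161 124 120 124]
[380.  196.3] [0.7  0.72] [123 125 126 127 153 195 201 157 125 122 124]
[388.  188.5] [0.7  0.72] [124 125 125 128 152 193 194 155 126 123 126]
[396.  180.7] [0.7  0.72] [126 126 126 132 161 201 192 153 125 124 126]
[404.  172.9] [0.7  0.72] [126 127 128 131 152 191 185 153 134 141 140]
top
----------------------------------------------------------------
----------------------------------------------------------------
----------------------------------------------------------------
----------------------------------------------------------------
----------------------------------------------------------------
---------------------------------:-*%*--------------------------
-------------------------------=#%%%@#--------------------------
----------------------------+#%%@@@@@@*-------------------------
-------------------------*%%%@@@@@@@@@#-------------------------
---------------------=#%%%@@@@@@@@@@@@#-----------------------
[... 3823 characters left out ...]
*-:::::::-*%@@@@@%*+++++++++
+++++++++++++++*%%*+++++=----------+#%@@@@@%*++++++++++
++++++++++++++*%%*+++++=----*%%%%%@@@@@@@@%*+++++++++++
+++++++++++++*%%*++++=--:-:--*%@@@@@@@@@@%#++++++++++++
++++++++++++*%%**++++=--:-::-=#@@@@@@@@@%#+++++++++++++
@@@@%%%#+++*%%**+++++=--:::::-+#@@@@@@@@#++++++++++++++
@@@@@@@%++*%%**++++++--::::::--#@@@@@@@#+++++++++++++++
%%%%%%%%**%%*+++++*++=--::::--=#@@@@@@%++++++++++++++++
*******+++****+++*+***=-----=*%@@@@@@%*++++++++++++++++
++*****+++==++++*****#%@@@@@@@@@@@@@%*+++++++++++++++++
*+*******%@@@@@@@@@@@@@@@@@@@@@@@@@%*++++++++++++++++++
*++******#@@@@@@@@@@@@@@@@@@@@%**##++++++++++++++++++++
*++******#@@@@@@@@@@@@@@@@@@@@%*+++++++++++++++++++++++
```

Run:
```python
import cv2, numpy as np
s=cv2.imread("pics/scene0.png"); t=cv2.imread("pics/top0.png")
def c(im,x,y,k,g):
    o=cv2.resize(im[y:y+600//k,x:x+400//k],(400,600),interpolation=cv2.INTER_LANCZOS4)
    o=(255*(o/255.)**g).astype('uint8')
    for i in range(0,400,10*k): cv2.putText(o,str(x+i//k),(i,10),0,.35,(0,255,255));cv2.line(o,(i,12),(i,18),(0,255,255))
    for i in range(0,600,10*k): cv2.putText(o,str(y+i//k),(0,i+4),0,.35,(0,255,0))
    return o
cv2.imwrite("pics/crop2.png",np.hstack([c(s,235,255,7,2.0),c(t,384,232,6,4)]))
```

```text
(no output)
```

View pics/crop2.png

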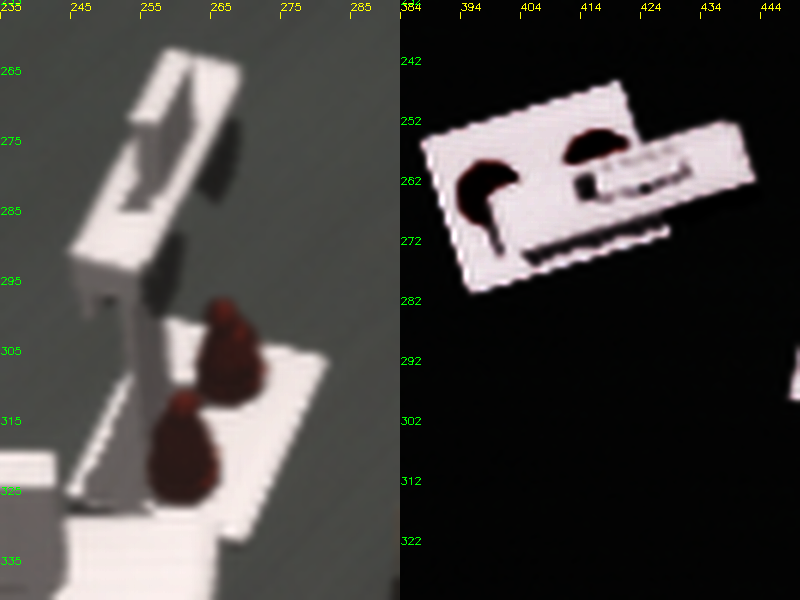

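The crop shows a clear bridge: its four top corners are at scene (245,291), (256,293), (269,264), (259,262) and top (443,262), (440,252), (399,264.5), (401,274.5). Triangulating them with the tray, rail and foot.

Run:
```python
from h import *
np.set_printoptions(precision=4,suppress=True)
s=cv2.imread("pics/scene0.png"); t=cv2.imread("pics/top0.png")
sc=[(245,290.7),(255.7,293.3),(269.4,264.4),(258.6,261.9)];tc=[(443.2,262.3),(440.3,252.3),(398.7,264.5),(400.7,274.5)]
X=[]
for a,b in zip(sc,tc):
    x,g=tri(a,b);X.append(x);print("bridge",x,g)
X=np.array(X);c=X.mean(0);ya=(X[2]+X[3]-X[0]-X[1]);yaw=np.arctan2(ya[1],ya[0])-np.pi/2
print("centre",c,"len",np.linalg.norm(ya)/2,"yaw",np.degrees(yaw))
# tray corners z=.005: top view
tray=[plane("top",p,.005) for p in((387.5,255.3),(420.5,245.6),(395.6,280.6))]
e=tray[0]-tray[1];print("tray",tray,"len",np.linalg.norm(e),"w",np.linalg.norm(tray[0]-tray[2]),"yaw",np.degrees(np.arctan2(e[1],e[0]))-90)
ey=e/np.linalg.norm(e);ex=np.array([ey[1],-ey[0],0]);o=tray[0]-.045*ey-.039*ex;print("origin from tray",o)
R=np.array([np.cos(yaw),np.sin(yaw),0]);print("fin from bridge (x+4)",c+.004*R,"per z148 plane top:",np.mean([plane("top",b,.148) for b in tc],0)+.004*R)
# scene tray check
print("tray scene",[plane("scene",p,.005) for p in((280.8,305.7),(269.5,332.0))],"vs +x corners",tray[:2])
# rail line
G=s.min(2).astype(np.float32);g=t.min(2).astype(float)
tp=[]
for u in list(range(186,276)):
    if 283<=u<=295: continue
    w=np.clip(g[202:213,u]-120,0,None); tp.append((u,202+(w*np.arange(11)).sum()/w.sum()))
tp=np.array(tp);k=np.polyfit(tp[:,0],tp[:,1],1)
for _ in range(5):
    q=tp[abs(tp[:,1]-np.polyval(k,tp[:,0]))<.5];k=np.polyfit(q[:,0],q[:,1],1)
print(len(q),k,np.std(q[:,1]-np.polyval(k,q[:,0])))
a=np.array([368.,208]);b=np.array([408.,169]);d=(b-a)/np.linalg.norm(b-a);n=np.array([-d[1],d[0]])
of=np.arange(-4,4.1,.25);pts=[]
for f in np.linspace(.08,.92,30):
    p=a+(b-a)*f;w=np.array([cv2.getRectSubPix(G,(1,1),tuple(map(float,p+n*o)))[0,0] for o in of])-126
    i=np.argmax(w>.5*w.max());oo=of[i-1]+(.5*w.max()-w[i-1])/(w[i]-w[i-1])*.25
    j=len(w)-1-np.argmax(w[::-1]>.5*w.max()); pts.append((f,oo,of[j]))
pts=np.array(pts);ke=np.polyfit(pts[:,0],pts[:,1],1);kf=np.polyfit(pts[:,0],pts[:,2],1);print("edge",ke,"width px",np.polyval(kf,.5)-np.polyval(ke,.5),np.std(pts[:,1]-np.polyval(ke,pts[:,0])))
# plane of top line (-x edge of top: +half of 6mm ~1.35px lower in image)
for off,name in((1.4,"-x edge"),(0,"ctr")):
    r1=ray("top",(190,np.polyval(k,190)+off));r2=ray("top",(270,np.polyval(k,270)+off));N=np.cross(r1,r2);N/=np.linalg.norm(N)
    L=[]
    for f in(.0,.5,1.):
        p=a+(b-a)*f+n*np.polyval(ke if off else ke+[0,1.0] ,f);r=ray("scene",p);c=C("scene");L.append(c+r*(N@(C("top")-c))/(N@r))
    L=np.array(L);d3=L[2]-L[0];print(name,L,"yaw",np.degrees(np.arctan2(d3[1],d3[0]))-90,"slope",d3[2]/np.hypot(*d3[:2]))
# foot top plate (teal)
hsv=cv2.cvtColor(t,cv2.COLOR_BGR2HSV);B=t.astype(int)
m=((B[:,:,2]<B[:,:,1]-4)&(B[:,:,1]>90)).astype('uint8');m[:160]=0;m[212:]=0;m[:,:165]=0;m[:,320:]=0
ct=max(cv2.findContours(m,0,2)[0],key=cv2.contourArea);h=cv2.convexHull(ct);rc=cv2.minAreaRect(h);bx=cv2.boxPoints(rc);print("foot box",bx)
W=np.array([plane("top",p,.012) for p in bx]);print(W,[np.linalg.norm(W[i]-W[i-1]) for i in range(4)])
```

```text
bridge [ 0.4842 -0.3706  0.1513] 0.00603783638228006
bridge [ 0.5085 -0.363   0.1512] 0.009755762442027496
bridge [ 0.4775 -0.2687  0.1515] 0.00663045253930367
bridge [ 0.4523 -0.2754  0.1506] 0.00032281718690749164
centre [ 0.4806 -0.3194  0.1511] len 0.09983863466169222 yaw 18.35678985681248
tray [array([ 0.5055, -0.2668,  0.005 ]), array([ 0.5321, -0.3517,  0.005 ]), array([ 0.441 , -0.2878,  0.005 ])] len 0.08899326310452918 w 0.06782550772416818 yaw 17.411172395382394
origin from tray [ 0.4817 -0.3214  0.005 ]
fin from bridge (x+4) [ 0.4844 -0.3182  0.1511] per z148 plane top: [ 0.4824 -0.3206  0.148 ]
tray scene [array([ 0.5073, -0.2617,  0.005 ]), array([ 0.5366, -0.3472,  0.005 ])] vs +x corners [array([ 0.5055, -0.2668,  0.005 ]), array([ 0.5321, -0.3517,  0.005 ])]
90 [ -0.0512 218.9803] 0.12501294306571192
edge [-0.3454 -0.5908] width px 2.5218421144876637 0.05495764283643291
-x edge [[0.5955 0.0072 0.2059]
 [0.5893 0.1261 0.192 ]
 [0.5823 0.2591 0.1764]] yaw 3.007017694280947 slope -0.1172089836311325
ctr [[0.5987 0.0055 0.2063]
 [0.5925 0.1243 0.1921]
 [0.5856 0.2572 0.1763]] yaw 2.977073275244493 slope -0.11879186019729292
foot box [[181.9567 171.7014]
 [283.0111 168.333 ]
 [284.0599 199.798 ]
 [183.0056 203.1665]]
[[0.7116 0.2673 0.012 ]
 [0.726  0.0067 0.012 ]
 [0.6435 0.0021 0.012 ]
 [0.6296 0.2613 0.012 ]] [np.float64(0.08229534056009093), np.float64(0.2609371107833681), np.float64(0.08262196781014666), np.float64(0.2595329514382885)]
```

Carrier fin is at about (0.483, -0.3195), yaw 17.8°, and the triangulated bridge height of 151 mm agrees with the listed 148. The rail edge is at about (0.5987, 0.0055, 0.206), yaw 3°, slope 0.12. I'll start moving.

```bash
python3 -m jog '[{"x":0.72,"y":-0.54,"z":0.33,"rz":-0.95,"jaw":1},{"x":0.72,"y":-0.54,"z":0.33,"rz":-0.95},{"x":0.72,"y":-0.54,"z":0.33,"rz":-0.95},{"x":0.72,"y":-0.54,"z":0.33,"rz":-0.95},{"x":0.72,"y":-0.54,"z":0.33,"rz":-0.95},{"x":0.33,"y":-0.83},{"x":0.33,"y":-0.83},{"x":0.33,"y":-0.83}]'; python3 -m jog '[{"x":0.33,"y":-0.83},{"x":0.33,"y":-0.83},{"y":-0.83},{"y":-0.83},{"y":-0.83},{"y":-0.83}]'
python3 - <<'E'
from h import *
np.set_printoptions(precision=4,suppress=True)
o=get_obs();print(o["clock"],o["tcp_pos"],o["orientation"])
a=plane("top",(175,209),.178);b=plane("top",(288.5,204.2),.207);print("arms",a,b,"mid",(a+b)/2,np.linalg.norm(a-b))
print("rail end",plane("top",(160,210.8),.172),"buffer disc approx scene",plane("scene",(364,206.5),.235),"top right housing",plane("top",(302,202),.235))
E
```

```text
0.1 [0.2835 0.612  0.2304] [-0.6761 -3.0677  0.0027]
arms [0.5891 0.2375 0.178 ] [ 0.6003 -0.0182  0.207 ] mid [0.5947 0.1096 0.1925] 0.2575547829051914
rail end [0.5852 0.2725 0.172 ] buffer disc approx scene [ 0.6017 -0.0249  0.235 ] top right housing [ 0.6011 -0.0483  0.235 ]validation failed for argument at $[0]...
validation failed for argument at $[0]...
```

```bash
python3 -m jog '[{"rx":0,"ry":0,"rz":-0.95,"x":0.72,"y":-0.54,"z":0.33,"jaw":1},{"rx":0,"ry":0,"rz":-0.95,"x":0.72,"y":-0.54,"z":0.33,"jaw":1},{"rx":0,"ry":0,"rz":-0.95,"x":0.72,"y":-0.54,"z":0.33,"jaw":1},{"rx":0,"ry":0,"rz":-0.95,"x":0.72,"y":-0.54,"z":0.33,"jaw":1},{"rx":0,"ry":0,"rz":-0.95,"x":0.72,"y":-0.54,"z":0.33,"jaw":1},{"rx":0,"ry":0,"rz":0,"x":0.33,"y":-0.83,"z":0,"jaw":1},{"rx":0,"ry":0,"rz":0,"x":0.33,"y":-0.83,"z":0,"jaw":1}]'
```

```text
clock: 0.98
tcp_pos: [0.54, 0.3492, 0.3299]
orientation: [1.855, 2.536, -0.001]
contact_force: [0.5, -0.3, -0.5]
grip_width: 0.0855
gripper_force: 0.0
```

```bash
python3 -m jog '[{"rx":0,"ry":0,"rz":0,"x":0.33,"y":-0.83,"z":0,"jaw":1},{"rx":0,"ry":0,"rz":0,"x":0.33,"y":-0.83,"z":0,"jaw":1},{"rx":0,"ry":0,"rz":0,"x":0.33,"y":-0.83,"z":0,"jaw":1},{"rx":0,"ry":0,"rz":0,"x":0,"y":-0.9,"z":0,"jaw":1},{"rx":0,"ry":0,"rz":0,"x":0,"y":-0.9,"z":0,"jaw":1},{"rx":0,"ry":0,"rz":0,"x":0,"y":-0.9,"z":0,"jaw":1},{"rx":0,"ry":0,"rz":0,"x":-0.33,"y":-0.9,"z":0,"jaw":1},{"rx":0,"ry":0,"rz":0,"x":-0.33,"y":-0.9,"z":0,"jaw":1}]'
```

```text
clock: 1.98
tcp_pos: [0.5582, -0.0703, 0.3299]
orientation: [-1.854, -2.535, 0.001]
contact_force: [-0.2, -0.5, 0.0]
grip_width: 0.0857
gripper_force: 0.0
```

```bash
python3 -m jog '[{"rx":0,"ry":0,"rz":0,"x":-0.4,"y":-0.9,"z":0,"jaw":1},{"rx":0,"ry":0,"rz":0,"x":-0.4,"y":-0.85,"z":-0.2,"jaw":1},{"rx":0,"ry":0,"rz":0,"x":-0.35,"y":-0.8,"z":-0.4,"jaw":1},{"rx":0,"ry":0,"rz":0,"x":0,"y":0,"z":-0.4,"jaw":1},{"rx":0,"ry":0,"rz":0,"x":0,"y":0,"z":0,"jaw":1}]'
```

```text
clock: 2.6
tcp_pos: [0.4886, -0.2212, 0.2687]
orientation: [-1.853, -2.532, 0.002]
contact_force: [0.9, 0.1, 0.3]
grip_width: 0.0857
gripper_force: 0.0
```

```bash
python3 -m jog '[{"rx":0,"ry":0,"rz":0,"x":-0.05,"y":-0.82,"z":0,"jaw":1},{"rx":0,"ry":0,"rz":0,"x":-0.05,"y":-0.82,"z":-0.3,"jaw":0},{"rx":0,"ry":0,"rz":0,"x":0,"y":0,"z":-0.7,"jaw":-0.3},{"rx":0,"ry":0,"rz":0,"x":0,"y":0,"z":0,"jaw":-0.3},{"rx":0,"ry":0,"rz":0,"x":0,"y":0,"z":0,"jaw":-0.3}]'
python3 - <<'E'
from h import *
for n in("scene","top"):
    cv2.imwrite(f"pics/{n}1.png",cv2.cvtColor(grab_frame(n),cv2.COLOR_RGB2BGR))
s=cv2.imread("pics/scene1.png"); t=cv2.imread("pics/top1.png")
T=np.array(get_obs()["tcp_pos"]);print(T,proj("scene",T),proj("top",T))
def c(im,x,y,k):
    o=cv2.resize(im[y:y+600//k,x:x+400//k],(400,600),interpolation=cv2.INTER_LANCZOS4)
    for i in range(0,400,10*k): cv2.putText(o,str(x+i//k),(i,10),0,.35,(0,255,255))
    for i in range(0,600,10*k): cv2.putText(o,str(y+i//k),(0,i+4),0,.35,(0,255,0))
    return o
cv2.imwrite("pics/crop3.png",np.hstack([c(s,230,225,6),c(t,384,220,6)]))
E
```

```text
clock: 3.22
tcp_pos: [0.4855, -0.3192, 0.2118]
orientation: [1.851, 2.537, 0.001]
contact_force: [0.0, -0.1, -0.6]
grip_width: 0.0298
gripper_force: 0.0
[ 0.48563152 -0.31954995  0.21228635] [256.34081939 260.64185734] [425.95346204 258.63482785]
```

View pics/crop3.png

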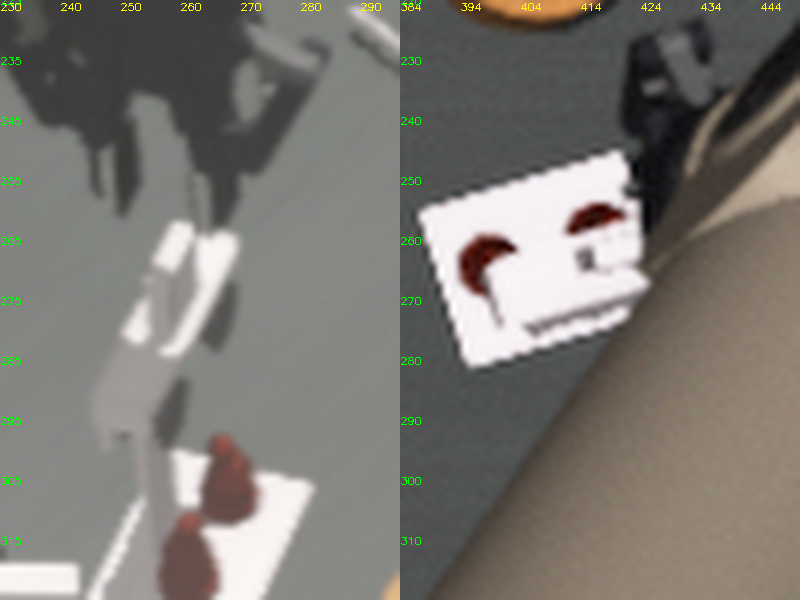

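Fingers straddle the fin: scene tips are at (250,261) and (265.5,264), with the fin top at about (258,267). They are centred to about 1 mm, so I'll descend 58 mm and close.

```bash
python3 -m jog '[{"rx":0,"ry":0,"rz":0,"x":-0.02,"y":0,"z":-0.5,"jaw":-0.3},{"rx":0,"ry":0,"rz":0,"x":0,"y":0,"z":-0.45,"jaw":-0.3},{"rx":0,"ry":0,"rz":0,"x":0,"y":0,"z":0,"jaw":-0.5},{"rx":0,"ry":0,"rz":0,"x":0,"y":0,"z":0,"jaw":-0.65}]' 40
```

```text
clock: 3.82
tcp_pos: [0.484, -0.3203, 0.155]
orientation: [1.852, 2.534, 0.001]
contact_force: [-0.1, 0.5, 0.2]
grip_width: 0.0147
gripper_force: 0.0
```

```bash
python3 -m jog '[{"rx":0,"ry":0,"rz":0,"x":0,"y":0,"z":0,"jaw":-0.72},{"rx":0,"ry":0,"rz":0,"x":0,"y":0,"z":0,"jaw":-0.8},{"rx":0,"ry":0,"rz":0,"x":0,"y":0,"z":0,"jaw":-1},{"rx":0,"ry":0,"rz":0,"x":0,"y":0,"z":0,"jaw":-1},{"rx":0,"ry":0,"rz":0,"x":0,"y":0,"z":0,"jaw":-1}]' 40
```

```text
clock: 4.45
tcp_pos: [0.4841, -0.3204, 0.1549]
orientation: [1.853, 2.534, 0.002]
contact_force: [0.4, 1.3, 6.8]
grip_width: 0.0093
gripper_force: 39.8
```

```bash
python3 -m jog '[{"rx":0,"ry":0,"rz":0,"x":0,"y":0,"z":0.3,"jaw":-1},{"rx":0,"ry":0,"rz":0,"x":0,"y":0,"z":0.6,"jaw":-1},{"rx":0,"ry":0,"rz":0,"x":0,"y":0,"z":0.8,"jaw":-1},{"rx":0,"ry":0,"rz":0,"x":0,"y":0,"z":0,"jaw":-1}]'
```

```text
clock: 4.95
tcp_pos: [0.4844, -0.3216, 0.2597]
orientation: [1.851, 2.529, 0.002]
contact_force: [0.7, -0.7, -4.0]
grip_width: 0.0097
gripper_force: 39.5
```

```bash
python3 -m jog '[{"rx":0,"ry":0,"rz":-0.5,"x":0.03,"y":0.4,"z":0,"jaw":-1},{"rx":0,"ry":0,"rz":-0.5,"x":0.03,"y":0.8,"z":0,"jaw":-1},{"rx":0,"ry":0,"rz":-0.47,"x":0.03,"y":0.8,"z":0,"jaw":-1},{"rx":-0.35,"ry":-0.02,"rz":0,"x":0.03,"y":0.8,"z":0,"jaw":-1},{"rx":-0.35,"ry":-0.02,"rz":0,"x":0.03,"y":0.8,"z":0,"jaw":-1},{"rx":0,"ry":0,"rz":0,"x":0.03,"y":0.8,"z":0,"jaw":-1},{"rx":0,"ry":0,"rz":0,"x":0.03,"y":0.8,"z":0,"jaw":-1},{"rx":0,"ry":0,"rz":0,"x":0.03,"y":0.8,"z":0,"jaw":-1}]'
```

```text
clock: 5.95
tcp_pos: [0.4961, 0.0415, 0.2546]
orientation: [2.101, 2.212, -0.13]
contact_force: [1.1, -0.5, -4.0]
grip_width: 0.0097
gripper_force: 39.5
```

```bash
python3 -m jog '[{"rx":0,"ry":0,"rz":0,"x":0.2,"y":0.2,"z":0.1,"jaw":-1},{"rx":0,"ry":0,"rz":0,"x":0,"y":0,"z":0,"jaw":-1},{"rx":0,"ry":0,"rz":0,"x":0,"y":0,"z":0,"jaw":-1}]'
python3 - <<'E'
from h import *
from scipy.spatial.transform import Rotation as Ro
o=get_obs();T=np.array(o["tcp_pos"]);R=Ro.from_rotvec(o["orientation"]).as_matrix();print(o["clock"],T.round(4),R.round(3).tolist())
for n in("scene","top"):
    cv2.imwrite(f"pics/{n}2.png",cv2.cvtColor(grab_frame(n),cv2.COLOR_RGB2BGR))
s=cv2.imread("pics/scene2.png"); t=cv2.imread("pics/top2.png")
def c(im,x,y,k):
    o=cv2.resize(im[y:y+600//k,x:x+400//k],(400,600),interpolation=cv2.INTER_LANCZOS4)
    for i in range(0,400,10*k): cv2.putText(o,str(x+i//k),(i,10),0,.35,(0,255,255))
    for i in range(0,600,10*k): cv2.putText(o,str(y+i//k),(0,i+4),0,.35,(0,255,0))
    return o
cv2.imwrite("pics/crop4.png",np.hstack([c(s,325,135,4),c(t,250,170,4)]))
E
```

```text
clock: 6.32
tcp_pos: [0.5087, 0.05, 0.2608]
orientation: [2.104, 2.208, -0.131]
contact_force: [-0.3, -0.9, -3.1]
grip_width: 0.0096
gripper_force: 39.4
6.325 [0.5087 0.05   0.2608] [[-0.048, 0.999, 0.005], [0.991, 0.049, -0.123], [-0.123, -0.001, -0.992]]
```

View pics/crop4.png

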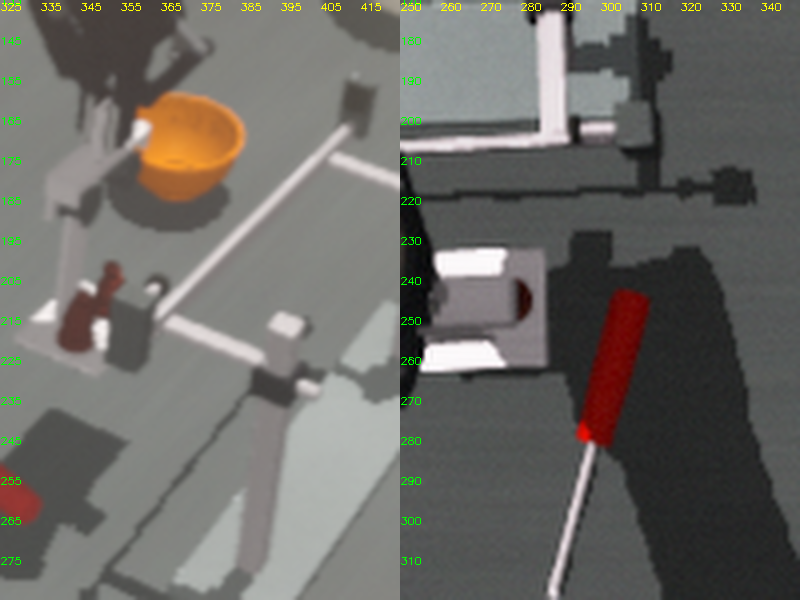

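The carrier hangs upright beside the rail: scene bridge at (350,172), tray at (360,215) below rail level, buffer disc at (363,207). Top shows its -y bridge end at about (278.5,245). I'll check the lateral offset against that.

Run:
```python
from h import *
np.set_printoptions(precision=4,suppress=True)
t=cv2.imread("pics/top2.png").min(2)
for v in range(228,266,1): print(v,t[v,268:284:1])
p=plane("top",(278.5,245),.260);print("bridge -y end mid",p,"expected",[.5087-.004-.0025*0,.05-.0055-.05])
print("rail ctr at same cam", plane("top",(262,-0.0512*262+218.98),.203),plane("top",(220,-0.0512*220+218.98),.19))
print("housing top-right",plane("top",(302,202),.23),plane("top",(312,202),.23))
```

```text
228 [82 84 83 82 80 85 84 80 80 79 79 83 80 84 83 82]
229 [85 86 85 84 83 84 83 84 85 83 83 81 84 82 83 82]
230 [86 86 82 83 86 85 87 84 85 84 85 82 83 84 83 86]
231 [84 81 87 84 86 85 86 76 71 79 85 83 80 79 86 88]
232 [179 210 221 225 221 221 218 217 151 108 111 107 105 103 109 111]
233 [240 247 249 250 249 249 249 249 197 130 127 130 128 129 125 128]
234 [249 249 249 249 249 249 249 235 167 128 130 130 127 128 129 129]
235 [249 249 249 249 249 249 249 197 129 128 128 131 132 129 131 130]
236 [249 249 248 249 249 249 249 194 126 129 128 128 129 128 130 129]
237 [248 248 248 248 249 245 244 188 127 125 127 129 126 129 128 129]
238 [219 220 219 219 219 204 197 144 121 126 128 128 128 125 126 128]
239 [127 128 129 128 126 127 124 122 122 117 102  91 108 119 128 129]
240 [127 128 125 128 126 129 127 126 126 108  80  44  54  96 121 127]
241 [127 129 129 126 126 128 127 127 125 106  83  39   6  50 112 127]
242 [130 129 128 130 128 130 131 128 126 109  85  38   5  11  77 116]
243 [132 129 128 129 126 129 130 127 127 105  83  40   4  14  35 108]
244 [126 131 130 129 129 129 131 126 125 110
[... 969 characters left out ...]
124 125 124 125 126 126 127 127 127]
259 [249 248 249 248 248 249 235 164 126 129 128 126 126 126 126 126]
260 [248 249 248 248 249 249 249 235 168 130 130 132 130 128 130 128]
261 [228 222 217 213 211 211 214 211 145  97  94  93  93  92  93  95]
262 [116  93  78  66  60  60  55  53  49  45  36  35  36  37  40  40]
263 [37 37 33 40 38 37 37 36 35 36 38 35 36 38 36 34]
264 [55 65 65 65 64 64 64 63 63 65 65 62 63 64 64 63]
265 [75 83 82 84 81 82 84 82 85 81 83 80 81 85 83 81]
bridge -y end mid [ 0.5053 -0.0017  0.26  ] expected [0.5047, -0.005499999999999998]
rail ctr at same cam [0.5968 0.0403 0.203 ] [0.5922 0.1348 0.19  ]
housing top-right [ 0.6019 -0.0482  0.23  ] [ 0.6023 -0.0698  0.23  ]
```

```bash
python3 -m jog '[{"rx":0,"ry":0,"rz":0,"x":0.3,"y":0.1,"z":0,"jaw":-1},{"rx":0,"ry":0,"rz":0,"x":0.45,"y":0.07,"z":0,"jaw":-1},{"rx":0,"ry":0,"rz":0,"x":0.4,"y":0,"z":0,"jaw":-1},{"rx":0,"ry":0,"rz":0,"x":0.3,"y":0,"z":0,"jaw":-1},{"rx":0,"ry":0,"rz":0,"x":0,"y":0,"z":0,"jaw":-1},{"rx":0,"ry":0,"rz":0,"x":0,"y":0,"z":0,"jaw":-1}]'
python3 - <<'E'
from h import *
for n in("scene","top"):
    cv2.imwrite(f"pics/{n}3.png",cv2.cvtColor(grab_frame(n),cv2.COLOR_RGB2BGR))
s=cv2.imread("pics/scene3.png"); t=cv2.imread("pics/top3.png")
F=[np.array(get_obs()["contact_force"])];print(F)
def c(im,x,y,k):
    o=cv2.resize(im[y:y+600//k,x:x+400//k],(400,600),interpolation=cv2.INTER_LANCZOS4)
    for i in range(0,400,10*k): cv2.putText(o,str(x+i//k),(i,10),0,.35,(0,255,255))
    for i in range(0,600,10*k): cv2.putText(o,str(y+i//k),(0,i+4),0,.35,(0,255,0))
    return o
cv2.imwrite("pics/crop5.png",np.hstack([c(s,345,120,5),c(t,240,150,5)]))
E
```

```text
clock: 7.18
tcp_pos: [0.5954, 0.0615, 0.261]
orientation: [2.102, 2.21, -0.13]
contact_force: [-0.4, -1.0, -4.1]
grip_width: 0.0094
gripper_force: 39.5
[array([-0.70164878, -0.72246232, -2.7280305 ])]
```

View pics/crop5.png

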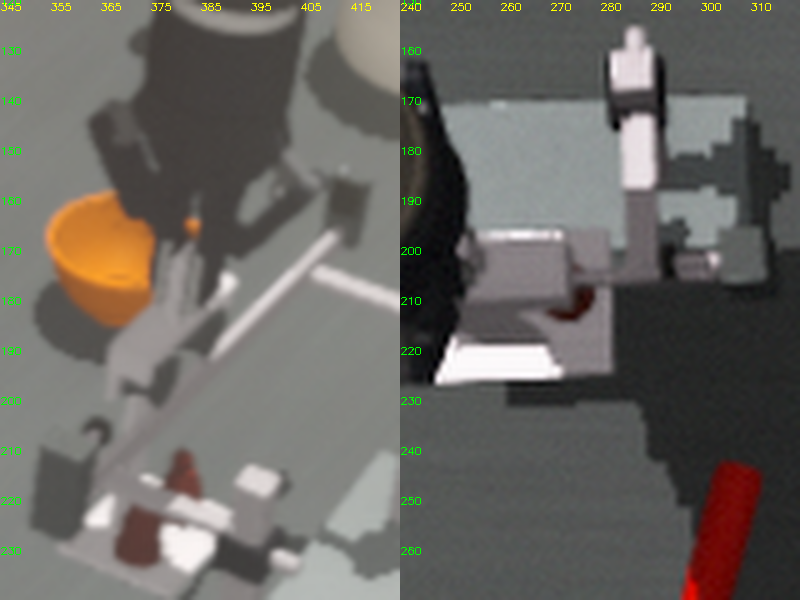

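Wheels are over the rail, with the strap on the -x side. The buffer disc face at top (293,203) is about 37 mm from the cheek at (275,203). Lowering now.

```bash
python3 -m jog '[{"rx":0,"ry":0,"rz":0,"x":0,"y":0,"z":-0.1,"jaw":-1},{"rx":0,"ry":0,"rz":0,"x":0,"y":0,"z":-0.07,"jaw":-1},{"rx":0,"ry":0,"rz":0,"x":0,"y":0,"z":0,"jaw":-1}]'; for i in 1; do python3 -m jog '[{"rx":0,"ry":0,"rz":0,"x":0,"y":0,"z":-0.03,"jaw":-1},{"rx":0,"ry":0,"rz":0,"x":0,"y":0,"z":0,"jaw":-1}]'; done
```

```text
clock: 7.65
tcp_pos: [0.5958, 0.0624, 0.2505]
orientation: [2.1, 2.212, -0.129]
contact_force: [-1.0, 0.1, -3.4]
grip_width: 0.0092
gripper_force: 39.5
clock: 7.9
tcp_pos: [0.5963, 0.0623, 0.2492]
orientation: [2.1, 2.211, -0.128]
contact_force: [0.3, -1.0, -3.6]
grip_width: 0.0093
gripper_force: 39.5
```

```bash
python3 -m jog '[{"rx":0,"ry":0,"rz":0,"x":0,"y":0,"z":-0.02,"jaw":-1},{"rx":0,"ry":0,"rz":0,"x":0,"y":0,"z":0,"jaw":-1}]'
python3 - <<'E'
from h import *
F=[]
for i in range(6): grab_frame("top"); F.append(get_obs()["contact_force"])
print(np.mean(F,0),np.std(F,0))
E
```

```text
clock: 8.15
tcp_pos: [0.5963, 0.0623, 0.2481]
orientation: [2.1, 2.211, -0.128]
contact_force: [0.8, 0.0, -3.6]
grip_width: 0.0095
gripper_force: 39.5
[ 0.36065212  0.15866921 -3.69607997] [0.52413904 0.46259164 0.48533741]
```

```bash
for k in 1; do python3 -m jog '[{"rx":0,"ry":0,"rz":0,"x":0,"y":0,"z":-0.02,"jaw":-1},{"rx":0,"ry":0,"rz":0,"x":0,"y":0,"z":0,"jaw":-1}]' | grep -E 'tcp|contact'; done; python3 -m jog '[{"rx":0,"ry":0,"rz":0,"x":0,"y":0,"z":-0.02,"jaw":-1},{"rx":0,"ry":0,"rz":0,"x":0,"y":0,"z":0,"jaw":-1}]' | grep -E 'tcp|contact'; python3 -m jog '[{"rx":0,"ry":0,"rz":0,"x":0,"y":0,"z":-0.01,"jaw":-1},{"rx":0,"ry":0,"rz":0,"x":0,"y":0,"z":0,"jaw":-1}]' | grep -E 'tcp|contact'
```

```text
tcp_pos: [0.5962, 0.0623, 0.2468]
contact_force: [-0.3, -0.6, -4.5]
tcp_pos: [0.5962, 0.0623, 0.2456]
contact_force: [-0.9, -0.4, -4.0]
tcp_pos: [0.5964, 0.0624, 0.2451]
contact_force: [0.0, -0.3, -4.1]
```

```bash
python3 -m jog '[{"rx":0,"ry":0,"rz":0,"x":0,"y":0,"z":-0.02,"jaw":-1},{"rx":0,"ry":0,"rz":0,"x":0,"y":0,"z":0,"jaw":-1}]' | grep -E 'tcp|contact'; python3 -m jog '[{"rx":0,"ry":0,"rz":0,"x":0,"y":0,"z":-0.01,"jaw":-1},{"rx":0,"ry":0,"rz":0,"x":0,"y":0,"z":0,"jaw":-1}]' | grep -E 'tcp|contact'
```

```text
tcp_pos: [0.5964, 0.0623, 0.2441]
contact_force: [0.6, 0.4, -1.4]
tcp_pos: [0.5964, 0.0623, 0.2435]
contact_force: [-1.1, 0.4, -0.9]
```

```bash
python3 -m jog '[{"rx":0,"ry":0,"rz":0,"x":0,"y":0,"z":-0.01,"jaw":-1},{"rx":0,"ry":0,"rz":0,"x":0,"y":0,"z":0,"jaw":-1}]' | grep -E 'tcp|contact'
```

```text
tcp_pos: [0.5965, 0.0623, 0.2429]
contact_force: [-0.9, 0.2, 0.6]
```

Wheels bear on the rail at TCP z of about 0.2445, with the rail yielding about 1.6 mm. Now rolling uphill along the slope.

```bash
python3 -m jog '[{"rx":0,"ry":0,"rz":0,"x":0.005,"y":-0.1,"z":0.012,"jaw":-1},{"rx":0,"ry":0,"rz":0,"x":0.005,"y":-0.1,"z":0.012,"jaw":-1},{"rx":0,"ry":0,"rz":0,"x":0,"y":0,"z":0,"jaw":-1}]' | grep -E 'tcp|contact'
python3 - <<'E'
from h import *
F=[]
for i in range(6): grab_frame("top"); o=get_obs();F.append(np.r_[o["contact_force"],o["moment"]])
print(np.mean(F,0).round(2),o["clock"])
E
```

```text
tcp_pos: [0.5971, 0.049, 0.2445]
contact_force: [-0.7, -0.2, 1.0]
[-0.55  0.42  1.91  0.08  0.16 -0.04] 10.625
```

```bash
python3 -m jog '[{"rx":0,"ry":0,"rz":0,"x":0.005,"y":-0.1,"z":0.016,"jaw":-1},{"rx":0,"ry":0,"rz":0,"x":0.005,"y":-0.1,"z":0.016,"jaw":-1},{"rx":0,"ry":0,"rz":0,"x":0,"y":0,"z":0,"jaw":-1}]' | grep -E 'tcp|contact'
python3 - <<'E'
from h import *
F=[]
for i in range(6): grab_frame("top"); o=get_obs();F.append(np.r_[o["contact_force"],o["moment"]])
print(np.mean(F,0).round(2),o["clock"])
E
```

```text
tcp_pos: [0.5977, 0.037, 0.2463]
contact_force: [-0.3, 0.3, 0.4]
[ 0.32  1.03  0.53  0.09 -0.06  0.01] 11.3
```

```bash
python3 -m jog '[{"rx":0,"ry":0,"rz":0,"x":0.004,"y":-0.08,"z":0.010,"jaw":-1},{"rx":0,"ry":0,"rz":0,"x":0,"y":0,"z":0,"jaw":-1}]' | grep -E 'tcp|contact'
python3 - <<'E'
from h import *
F=[]
for i in range(6): grab_frame("top"); o=get_obs();F.append(np.r_[o["contact_force"],o["moment"]])
print(np.mean(F,0).round(2),o["clock"])
E
```

```text
tcp_pos: [0.5978, 0.0328, 0.2468]
contact_force: [0.3, 0.3, 0.7]
[ 0.35  0.12  0.93  0.1  -0.12  0.03] 11.85
```

```bash
python3 -m jog '[{"rx":0,"ry":0,"rz":0,"x":0.004,"y":-0.08,"z":0.010,"jaw":-1},{"rx":0,"ry":0,"rz":0,"x":0,"y":0,"z":0,"jaw":-1}]' | grep -E 'tcp|contact'
python3 - <<'E'
from h import *
F=[]
for i in range(6): grab_frame("top"); o=get_obs();F.append(np.r_[o["contact_force"],o["moment"]])
print(np.mean(F,0).round(2),o["clock"])
E
```

```text
tcp_pos: [0.5981, 0.028, 0.2474]
contact_force: [0.9, 1.1, 0.1]
[ 0.52  0.59  0.74  0.13 -0.19  0.04] 12.4
```

```bash
python3 -m jog '[{"rx":0,"ry":0,"rz":0,"x":0.004,"y":-0.08,"z":0.010,"jaw":-1},{"rx":0,"ry":0,"rz":0,"x":0,"y":0,"z":0,"jaw":-1}]' | grep -E 'tcp|contact'
python3 - <<'E'
from h import *
F=[]
for i in range(6): f=grab_frame("top"); o=get_obs();F.append(np.r_[o["contact_force"],o["moment"]])
print(np.mean(F,0).round(2),o["clock"])
cv2.imwrite("pics/top4.png",cv2.cvtColor(f,cv2.COLOR_RGB2BGR));s=cv2.cvtColor(grab_frame("scene"),cv2.COLOR_RGB2BGR);cv2.imwrite("pics/scene4.png",s)
t=cv2.imread("pics/top4.png")
def c(im,x,y,k):
    o=cv2.resize(im[y:y+600//k,x:x+400//k],(400,600),interpolation=cv2.INTER_LANCZOS4)
    for i in range(0,400,10*k): cv2.putText(o,str(x+i//k),(i,10),0,.35,(0,255,255))
    for i in range(0,600,10*k): cv2.putText(o,str(y+i//k),(0,i+4),0,.35,(0,255,0))
    return o
cv2.imwrite("pics/crop6.png",np.hstack([c(s,340,160,8),c(t,264,170,8)]))
E
```

```text
tcp_pos: [0.5983, 0.0233, 0.248]
contact_force: [1.1, 1.3, 0.3]
[ 0.59  0.31  0.52  0.12 -0.2   0.05] 12.95
```

View pics/crop6.png

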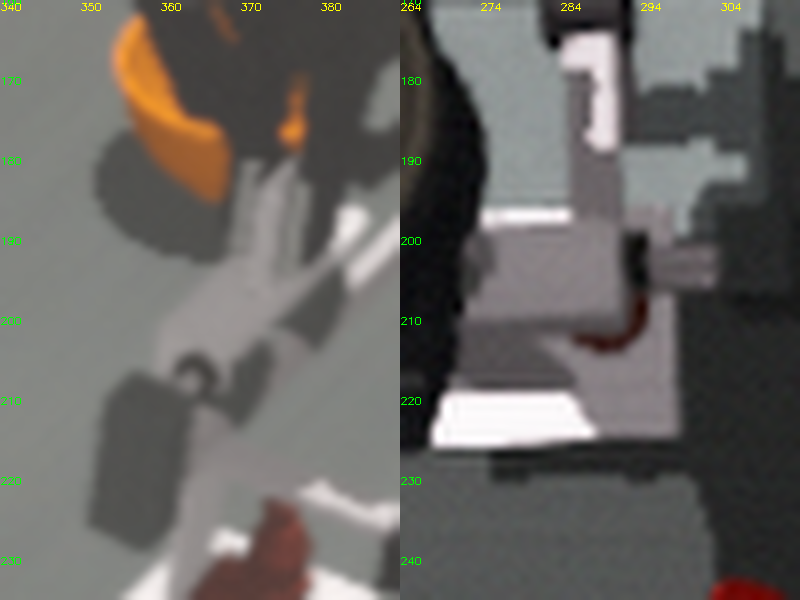

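The picture shows the cheek end at top (291.8,203) just reaching the buffer disc (292–295). Next I press a few millimetres, watching the y force.

```bash
python3 -m jog '[{"rx":0,"ry":0,"rz":0,"x":0.003,"y":-0.06,"z":0.007,"jaw":-1},{"rx":0,"ry":0,"rz":0,"x":0,"y":0,"z":0,"jaw":-1}]' | grep -E 'tcp|contact'
python3 - <<'E'
from h import *
F=[]
for i in range(6): f=grab_frame("top"); o=get_obs();F.append(np.r_[o["contact_force"],o["moment"]])
print(np.mean(F,0).round(2),o["clock"]); print(cv2.cvtColor(f,cv2.COLOR_RGB2GRAY)[200:204,286:306])
E
```

```text
tcp_pos: [0.5984, 0.0204, 0.2483]
contact_force: [1.0, 2.8, 1.1]
[ 0.7   2.29  0.9   0.55 -0.18  0.04] 13.55
[[130 133 132 131 133 131 117  60  21  16  60 103 117  89  71  72  70  57
   46  38]
 [135 134 131 133 132 130 118  62  18  17  73  97  98 103  99  99 100  75
   50  38]
 [134 130 132 135 134 131 118  61  18  16  77  95  96 103 101  98  99  75
   49  37]
 [133 133 132 135 132 130 120  65  22  21  60  86  90  87  90  91  90  70
   45  35]]
```

```bash
python3 -m jog '[{"rx":0,"ry":0,"rz":0,"x":0.003,"y":-0.06,"z":0.007,"jaw":-1},{"rx":0,"ry":0,"rz":0,"x":0,"y":0,"z":0,"jaw":-1}]' | grep -E 'tcp|contact'
python3 - <<'E'
from h import *
F=[]
for i in range(6): f=grab_frame("top"); o=get_obs();F.append(np.r_[o["contact_force"],o["moment"]])
print(np.mean(F,0).round(2),o["clock"]); print(cv2.cvtColor(f,cv2.COLOR_RGB2GRAY)[200:204,286:306])
g=cv2.imread("pics/top4.png",0);print(g[200:204,286:306])
g=cv2.imread("pics/top3.png",0);print(g[200:204,286:306])
E
```

```text
tcp_pos: [0.5986, 0.0168, 0.2488]
contact_force: [0.4, 4.2, 0.2]
[ 0.7   4.09  0.36  0.96 -0.15  0.05] 14.1
[[132 131 129 131 130 132 132 129  94  38  17  19  93 115  98  78  72  58
   42  41]
 [135 135 133 134 132 132 131 131  98  42  16  27  83 101 100  99 100  76
   49  40]
 [134 131 134 134 132 134 133 129 102  48  17  29  85  97  98  99 100  79
   49  41]
 [132 133 133 133 134 134 132 130 105  52  20  24  63  86  91  90  92  74
   46  39]]
[[130 129 134 129 127  84  35  15  19  94 116 114  83  72  72  71  71  58
   44  40]
 [131 133 134 134 126  83  32  14  33  85  96  97  96 100  96 101 101  77
   49  39]
 [132 134 132 130 127  83  30  15  44  84  96  98  99  98  98  98 101  73
   48  37]
 [133 132 131 130 129  88  37  18  30  77  90  88  88  86  91  91  86  71
   48  35]]
[[102 100  99 100 101  69  31  18  17  48  60  65  70  68  67 111 141 124
  101  95]
 [ 99 102 100 100 102  67  29  15  36  76  90  96  97  99  99 132 200 173
  114  94]
 [102 104  97  95  98  67  33  17  43  83  99  98 100  95  99 101 181 161
  110  93]
 [103  99  96  95  95  77  37  15  30  77  83  85  88  87  90  84 123 112
   94  92]]
```

The buffer is in about 7 mm (Fy 3.6 N above baseline, disc shifted 3.3 px), and the rail load is close to the carrier's weight. Letting go here.

```bash
python3 -m jog '[{"rx":0,"ry":0,"rz":0,"x":0,"y":0,"z":0,"jaw":1},{"rx":0,"ry":0,"rz":0,"x":0,"y":0,"z":0,"jaw":1},{"rx":0,"ry":0,"rz":0,"x":0,"y":0,"z":0,"jaw":1},{"rx":0,"ry":0,"rz":0,"x":0,"y":0,"z":0,"jaw":1},{"rx":0,"ry":0,"rz":0,"x":0,"y":0,"z":0,"jaw":1},{"rx":0,"ry":0,"rz":0,"x":0,"y":0,"z":0.3,"jaw":1},{"rx":0,"ry":0,"rz":0,"x":0,"y":0,"z":0.6,"jaw":1},{"rx":0,"ry":0,"rz":0,"x":0,"y":0,"z":0.8,"jaw":1}]'; python3 -m jog '[{"rx":0,"ry":0,"rz":0,"x":0,"y":-0.3,"z":0.8,"jaw":1},{"rx":0,"ry":0,"rz":0,"x":0,"y":-0.8,"z":0.3,"jaw":1},{"rx":0,"ry":0,"rz":0,"x":0,"y":-0.9,"z":0,"jaw":1},{"rx":0,"ry":0,"rz":0,"x":0,"y":-0.9,"z":0,"jaw":1},{"rx":0,"ry":0,"rz":0,"x":0,"y":-0.9,"z":0,"jaw":1},{"rx":0,"ry":0,"rz":0,"x":0,"y":-0.9,"z":0,"jaw":1},{"rx":0,"ry":0,"rz":0,"x":0,"y":0,"z":0,"jaw":1},{"rx":0,"ry":0,"rz":0,"x":0,"y":0,"z":0,"jaw":1}]'
python3 - <<'E'
from h import *
for n in("scene","top"):
    cv2.imwrite(f"pics/{n}5.png",cv2.cvtColor(grab_frame(n),cv2.COLOR_RGB2BGR))
s=cv2.imread("pics/scene5.png"); t=cv2.imread("pics/top5.png")
def c(im,x,y,w,h): return cv2.resize(im[y:y+h,x:x+w],(400,300),interpolation=cv2.INTER_CUBIC)
cv2.imwrite("pics/crop7.png",np.hstack([c(s,310,120,200,150),c(t,120,130,200,150)]))
E
```

```text
clock: 15.1
tcp_pos: [0.5981, 0.0166, 0.3523]
orientation: [2.101, 2.211, -0.129]
contact_force: [0.9, 0.1, 1.1]
grip_width: 0.0854
gripper_force: 0.0
clock: 16.1
tcp_pos: [0.5988, -0.265, 0.4175]
orientation: [2.1, 2.211, -0.126]
contact_force: [-0.1, 0.8, 0.9]
grip_width: 0.0853
gripper_force: 0.0
```

View pics/crop7.png

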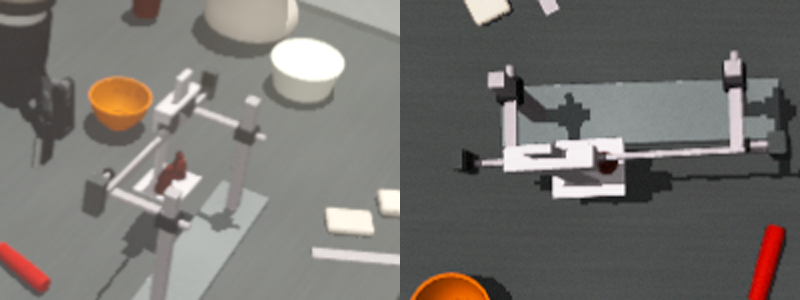

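The carrier hangs on the rail and is rolling: its cheek is at top (171,209) and the stop face at about (158,210). I'll wait and look again.

```bash
W='[{"rx":0,"ry":0,"rz":0,"x":0,"y":0,"z":0,"jaw":1}]'; python3 -m jog '[{"rx":0,"ry":0,"rz":0,"x":0,"y":0,"z":0,"jaw":1},{"rx":0,"ry":0,"rz":0,"x":0,"y":0,"z":0,"jaw":1},{"rx":0,"ry":0,"rz":0,"x":0,"y":0,"z":0,"jaw":1},{"rx":0,"ry":0,"rz":0,"x":0,"y":0,"z":0,"jaw":1},{"rx":0,"ry":0,"rz":0,"x":0,"y":0,"z":0,"jaw":1},{"rx":0,"ry":0,"rz":0,"x":0,"y":0,"z":0,"jaw":1},{"rx":0,"ry":0,"rz":0,"x":0,"y":0,"z":0,"jaw":1},{"rx":0,"ry":0,"rz":0,"x":0,"y":0,"z":0,"jaw":1}]' | head -1
python3 - <<'E'
from h import *
a=cv2.cvtColor(grab_frame("top"),cv2.COLOR_RGB2BGR)
for i in range(19): b=cv2.cvtColor(grab_frame("top"),cv2.COLOR_RGB2BGR)
s=cv2.cvtColor(grab_frame("scene"),cv2.COLOR_RGB2BGR)
print("change over 1s:",np.abs(a.astype(int)-b)[130:280,120:320].max(),get_obs()["clock"])
print(b[207:211,148:176].min(2))
def c(im,x,y,w,h): return cv2.resize(im[y:y+h,x:x+w],(400,300),interpolation=cv2.INTER_CUBIC)
cv2.imwrite("pics/crop8.png",np.hstack([c(s,340,130,120,90),c(b,130,160,120,90)]));cv2.imwrite("pics/top6.png",b)
t0=cv2.imread("pics/top0.png")
for nm,(x,y,w,h) in dict(bowl=(115,260,60,55),tape=(380,180,50,50),driver=(280,235,40,90)).items(): print(nm,np.percentile(np.abs(t0[y:y+h,x:x+w].astype(int)-b[y:y+h,x:x+w]),[50,99]))
E
```

```text
clock: 17.2
change over 1s: 14 18.25
[[ 77  78  84 118 235 239 239 238 239 239 238 228 236 236 234 232 230 209
  206 202 205 194 189 189 191 183 147  72]
 [ 78  80  82 119 235 239 239 240 240 240 239 234 223 185 170 167 158 125
  116 110 106  91  84  79  76  75  65  68]
 [ 78  79  82 118 235 238 240 240 239 239 240 240 231 211 203 170  97  69
   70  70  69  68  69  72  68  67  67  69]
 [ 77  77  85 121 236 237 239 238 238 239 239 239 238 239 237 230 208 204
  171 168 168  86  87 203 204 202 202 204]]
bowl [ 9. 20.]
tape [ 56. 109.]
driver [10. 20.]
```

View pics/crop8.png

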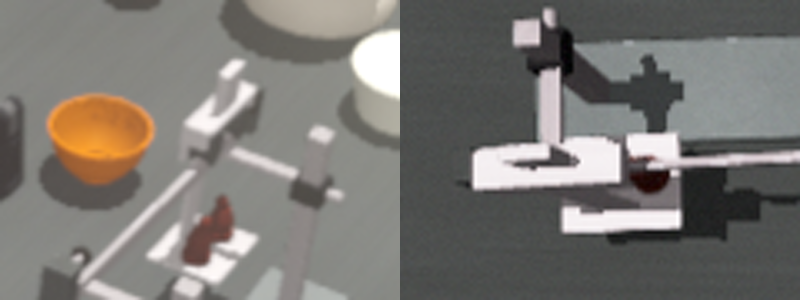

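At rest: nothing moved in the last second, and the carrier's end (top col 151) meets the stop. Bowl and screwdriver are unchanged, and the tape is only hidden by the raised arm.

```bash
python3 -c "from bench import r; print(r.hand_in())"
```

```text
the job is handed in; nothing more can be done
None
```

The middle-sized carrier hung on the rail, pressed the buffer in about 7 mm, was released there and ran down by itself to rest at the lower stop; I handed the job in at about 18 s, with the bowl and screwdriver unmoved and the tape, hidden by the arm in the last picture, never approached.

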